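# Tuck the flashing under the shingle of the model roof

### The arm

A 7-joint arm with a two-finger parallel gripper is mounted at the origin on the work surface. World frame = base frame: x ahead of the robot, y to its left, z up, the work surface at z = 0. Lengths are in m, angles in rad, forces in N, time in s.
With the tool pointing down it reaches from about 0.425 to 0.95 m from the base axis. Payload 16.7 kg.
Tool frame: the origin (TCP) lies midway between the tips of the shut fingers; the grasp point (between the pads) lies 19 mm behind it (bot.pinch_z is the distance from the TCP to the grasp point, in m); y points along the fingers, z is the direction in which the jaws open and shut, and the axes are right-handed (so a half turn about y gives the same grasp; the last joint's range is limited). The gripper opens to 94 mm and grips with 3 to 60 N. Pads are 16 mm wide; open, the fingers measure 119 mm over their backs; the gripper's body (75 mm by 177 mm) begins 78 mm behind the grasp point.
Start: joints at [1.06, 0.426, 0.074, 1.606, -0.034, 1.111, -0.067], TCP at [0.238, -0.632, 0.205] pointing down, gripper open.
Joint ranges: [-2.85, 2.85], [-0.5, 2.14], [-1.23, 1.37], [0.21, 2.46], [-1.02, 4.16], [0.16, 2.05], [-2.73, 2.73]. Speed limits (rad/s): [1.89, 1.89, 2.39, 2.39, 3.01, 3.01, 3.01].

### API

Orientations are given as a 3x3 rotation matrix whose columns are the frame's x, y, z axes.
In Python, from cell import bot gives the robot as it stands.
- The arm moves only by the tool step_arm, never from a script. Its argument "rows" is a list of rows, each a list of 6 numbers: the shift along the tool's x, y, z in mm, then the turn, a rotation vector about the tool's x, y, z in rad. In form: [[tx, ty, tz, wx, wy, wz], ...]. A call has 1 to 20 rows; each row is the pose to reach, as a shift and turn from the pose measured when the call began, along the tool's axes at that moment; what a row does not reach only later rows make up. A row lasts 1/8 s, in which the tool goes at most 62.5 mm and 10.7 degrees, less where a joint would pass 70% of its speed; a pose out of reach is approached as far as the arm can. A call with a gripper value outside its range is refused whole. "fingers" is the opening in per cent of the stroke, from 0 (shut) to 100 (fully open), set as the call begins (left out, the last holds). The fingers move at their own pace and stop on an object; the grip force is fixed at half the most. Time passes only in rows, so rows that repeat a pose let the fingers close. It gives the time, the measured TCP pose, the force and the opening at its end, in the units of the state.
- bot.sense(): the state, without advancing time (a new reading comes with each control period).
- bot.camera(name): name is "scene" or "top"; returns a dict with "img" (420x560x3 uint8, blue, green, red), "z_map" (420x560 float32, m along the optical axis (not along the pixel's ray), 0 where there is no reading), "fx", "fy", "cx", "cy" (pixels), "dist_coeffs" ([k1, k2, p1, p2, k3] as OpenCV has them; the pictures are not rectified), "rvec" (rotation vector, rad) and "tvec" (3), from world to camera coordinates, as OpenCV has them. Camera axes: x right, y down, z forward; pixel columns grow to the right and rows downward; lengths in m; the calibration is good to about 2 mm. A picture is of the moment at which its call begins.
- bot.sign_off(): hands the job in, once; it reports no verdict.
The state is a dict: "time": time; "joints": joint angles; "joint_vel": joint speeds; "joint_torque": joint torques, N m; "position": TCP position; "tool_rot": TCP orientation; "ft_force": force on the tool from outside, world axes, zero at the start; "moment": the same for the moment, N m; "opening": finger opening in m.
Only numpy, scipy, OpenCV 4.12 (cv2) and the standard library are available. Lean on these libraries where they do the work, as an engineer would, in place of code of your own. Each camera call takes 0.05 s, during which the arm holds its last target.

### The job

Clear the two wood offcuts off the model roof's board into the scrap bin. Then slide the flat flange of the metal flashing squarely under the lapped shingle, as far as it will go and without lifting the shingle, and press the flashing down firmly (about 10 N) so that it lies flat on the board. Finish while still holding it pressed down; leave the plant, the beaker and the pencil where they are.

Things in the scene. Friction and masses are not known exactly. Their poses are not given: they have to be found in the camera images.
- board: Grey-painted rectangular board of the model roof, lying flat and fixed on the bench, 300 (x) x 240 (y) x 18 mm. Origin at the centre of its underside; z up. Its +x half carries the lapped shingle; its -x half (towards the robot) is bare apart from the offcuts.
- lap_line (a point): Point on the board's top surface (18 mm above the bench) straight below the middle of the shingle's front edge. Axes are the board's: +x points in under the shingle. Under the shingle is a slot 10 mm high, 170 mm wide (y) and 50 mm deep, open to -x, closed at the sides by fixed wooden packers and at the back, 50 mm in from this point, by a fixed stop batten.
- shingle_edge (a point): Middle of the front (-x) edge of the wooden shingle, on its top face. Shingle 130 (x) x 200 (y) x 6 mm; at rest it lies level, its underside 10 mm and its top 16 mm above the board. Behind it a darker fixed upper course laps over its back edge, up to 24 mm above the board.
- shingle (a joint): Angle of the shingle about its back edge, 130 mm behind its front edge, rad: 0 lying down (held by its own weight, about 100 g), growing as the front edge is lifted.
- flashing_upstand (a point): Loose L-shaped metal flashing, about 140 g, standing on its flange, on the bench at the start. This point is the centre of its upstand, an upright 8 mm thick (x), 110 mm long (y), from the flange up to 45 mm above the flashing's underside; the point is 24.5 mm above that underside. x points from the upstand along the flange to its free edge; z up.
- flashing_edge (a point): Middle of the free edge of the flashing's flange, at its underside, 86 mm in x from the upstand's mid-plane. The flange is 4 mm thick, 110 mm wide (y) and lies flat, reaching from the upstand's back face to this edge. When home against the stop batten, 50 mm of flange lies under the shingle and 32 mm shows between shingle and upstand. Axes as the flashing's.
- offcut_a_center (a point): Centre (half-way up) of a plain loose wooden block, 45 (x, long) x 28 (y) x 24 mm high, 25 g, lying on the bare half of the board.
- offcut_b_center (a point): Centre (12 mm above its underside) of a stepped loose wooden block, 45 (x, long) x 28 (y) mm, 26 mm high on its -x half and 16 mm on its +x half, 25 g, lying on the bare half of the board.
- bin: Open-topped grey scrap bin, fixed on the bench, outside 170 (x) x 150 (y) x 85 mm high, walls 4 mm. Origin at the centre of its underside.
- plant_center (a point): Bystander: cactus in a terracotta pot, 86 mm across, 125 mm high; point on its axis 50 mm up.
- beaker_center (a point): Bystander: empty glass beaker, 68 mm across, 90 mm high; point on its axis half-way up.
- pencil_center (a point): Bystander: pencil 176 mm long, 8 mm thick, lying on the bench; point at the middle.

How it is judged:
By the outcome, as a careful person would: the job done as asked, in the order asked, and still so for the second after the job is handed in, while the arm keeps its last pose, push and grip.
It also fails if it takes over 70 s, if anything falls off the work surface, if the arm or the gripper's body presses on something with over 40 N, if the wrist force passes 120 N, or if a joint passes its speed limit or range.

## Working session

There is one attempt and no reset: what is moved stays moved. The work goes in short steps, Python scripts to look and compute and a tool call to move; the robot and the scene stay as the last step left them, time stands still between calls to the robot, and variables do not carry over. Pictures are saved under pics/ and viewed, and the job is handed in when it is done.

Besides the shell and the picture viewer there is one more tool, called as name(argument=value, ...), one argument or row to a line, values as JSON. step_arm: Moves the arm, as the interface text tells. Its arguments: {"type":"object","properties":{"rows":{"type":"array","items":{"type":"array","items":{"type":"number"}}},"fingers":{"type":"number"}},"required":["rows"]}

```bash
mkdir -p pics; ls; cat > h.py <<'E'
import numpy as np, cv2
from cell import bot
def cam(n):
    c=bot.camera(n); c['K']=np.array([[c['fx'],0,c['cx']],[0,c['fy'],c['cy']],[0,0,1]]);c['D']=np.array(c['dist_coeffs'],float)
    c['R']=cv2.Rodrigues(np.array(c['rvec'],float))[0]; c['t']=np.array(c['tvec'],float).ravel(); return c
def ray(c,uv,z):
    p=cv2.undistortPoints(np.array(uv,float).reshape(-1,1,2),c['K'],c['D']).reshape(-1,2)
    d=np.c_[p,np.ones(len(p))]@c['R']; o=-c['R'].T@c['t']
    return o+d*((z-o[2])/d[:,2])[:,None]
def cloud(c):
    v,u=np.mgrid[0:420,0:560]; p=cv2.undistortPoints(np.c_[u.ravel(),v.ravel()].astype(float).reshape(-1,1,2),c['K'],c['D']).reshape(-1,2)
    Z=c['z_map'].ravel().astype(float); P=np.c_[p*Z[:,None],Z]
    return ((P-c['t'])@c['R']).reshape(420,560,3)
def proj(c,P): return cv2.projectPoints(np.array(P,float).reshape(-1,1,3),np.array(c['rvec'],float),c['t'],c['K'],c['D'])[0].reshape(-1,2)
E
python3 - <<'E'
from h import *
for n in('scene','top'):
    c=cam(n); cv2.imwrite(f'pics/{n}0.png',c['img']); np.savez(f'{n}0.npz',P=cloud(c)); print(n,-c['R'].T@c['t'],c['fx'])
s=bot.sense(); print(s['position'],s['tool_rot'],s['ft_force'],s['opening'],bot.pinch_z)
E
```

```text
pics
scene [ 0.9176428  -0.46166517  0.79957303] 423.2526295342627
top [ 0.51064421 -0.00881852  1.03321883] 437.2764228382476
[ 0.23812313 -0.63116988  0.20485113] [[-9.35625028e-01 -4.83475275e-04  3.52995146e-01]
 [-3.52995469e-01  1.07482764e-03 -9.35624414e-01]
 [ 7.29423297e-05 -9.99999305e-01 -1.17630023e-03]] [-0.29763908  0.16370621  0.48479171] 0.09365568061723002 0.0188
```

View pics/scene0.png

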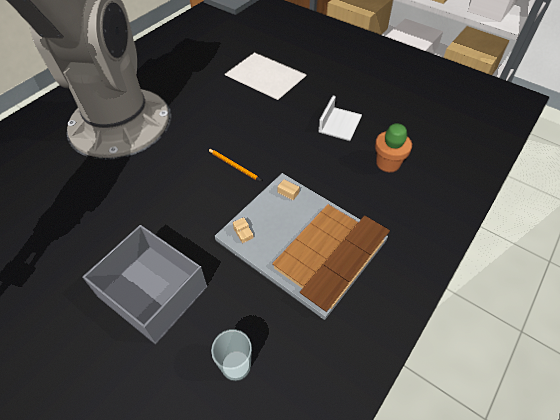

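View pics/top0.png

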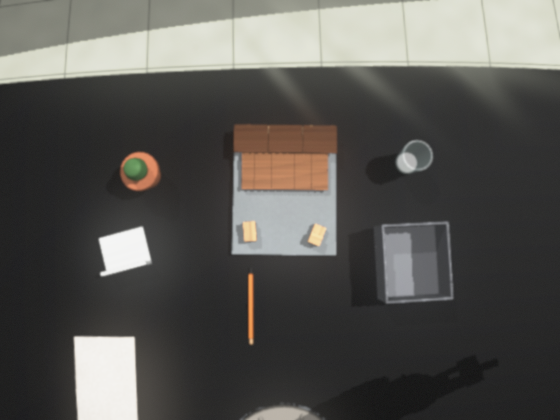

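The top view has +x up and +y left. The board is at about (285,190), offcuts at (250,231) and (317,235), the flashing at (125,250) with its upstand on the robot side, and the bin at (415,262). The pencil (250,308), plant (140,170) and beaker (415,157) are the bystanders.

```bash
python3 - <<'E'
from h import *
c=cam('top'); s=cam('scene')
I=c['img'];J=s['img']
a=cv2.resize(I[215:290,85:345],None,fx=3,fy=3,interpolation=cv2.INTER_CUBIC); cv2.imwrite('pics/tc.png',a)
b=cv2.resize(J[80:330,200:420],None,fx=2.4,fy=2.4,interpolation=cv2.INTER_CUBIC); cv2.imwrite('pics/sc.png',b)
hsv=cv2.cvtColor(I,cv2.COLOR_BGR2HSV); P=cloud(c)
def rects(mask,name,z,amin=60):
    n,l,st,ce=cv2.connectedComponentsWithStats(mask.astype(np.uint8))
    for i in range(1,n):
        if st[i,4]<amin: continue
        cn=np.argwhere(l==i)[:,::-1].astype(np.float32)
        r=cv2.minAreaRect(cn); q=ray(c,cv2.boxPoints(r),z); print(name,st[i],'cen',ray(c,[r[0]],z)[0].round(4),'corners',q[:,:2].round(4).tolist(),'zmed',np.median(P[l==i][:,2]).round(4))
print(hsv[231,250],hsv[235,317],hsv[250,125],hsv[215,285],hsv[170,285],hsv[262,400],I[250,125])
H,S,V=hsv[...,0],hsv[...,1],hsv[...,2]
roi=np.zeros((420,560),bool); roi[195:256,232:338]=1
rects((H<25)&(S>70)&(V>120)&roi,'off',.042)
roi[:]=0; roi[215:290,85:165]=1
rects((V>150)&roi,'flash',.004)
roi[:]=0; roi[100:270,220:350]=1
rects((V>60)&roi,'board',.018)
rects((V>60)&(S>110)&roi,'wood',.034)
roi[:]=0; roi[210:310,370:460]=1
rects((V>50)&roi,'bin',.085)
E
```

```text
[ 18  89 233] [ 22  70 244] [ 30   1 243] [ 94  10 187] [ 12 125 191] [109  12 170] [242 243 243]
off [243 222  14  20 239] cen [0.5483 0.0619 0.042 ] corners [[0.5693, 0.0774], [0.5708, 0.0491], [0.5274, 0.0465], [0.5258, 0.0747]] zmed 0.0434
off [308 225  17  21 208] cen [ 0.5364 -0.0898  0.042 ] corners [[0.5218, -0.0684], [0.5619, -0.086], [0.551, -0.1112], [0.5109, -0.0935]] zmed 0.0427
flash [  99  227   52   49 1793] cen [0.5102 0.3721 0.004 ] corners [[0.5399, 0.4489], [0.5694, 0.3202], [0.4809, 0.2973], [0.4507, 0.4247]] zmed 0.0055
board [  231   100   119   167 15866] cen [ 0.6597 -0.0344  0.018 ] corners [[0.8657, 0.1014], [0.8583, -0.1828], [0.4623, -0.1654], [0.47, 0.1076]] zmed 0.021
wood [ 233  125  104   65 5743] cen [ 0.7189 -0.0227  0.034 ] corners [[0.6498, 0.0993], [0.7997, 0.0951], [0.7898, -0.1468], [0.64, -0.1385]] zmed 0.0382
bin [ 370  210   85   95 7240] cen [ 0.4801 -0.2947  0.085 ] corners [[0.5857, -0.2061], [0.5804, -0.3959], [0.3734, -0.3855], [0.382, -0.198]] zmed 0.0061
```

View pics/tc.png

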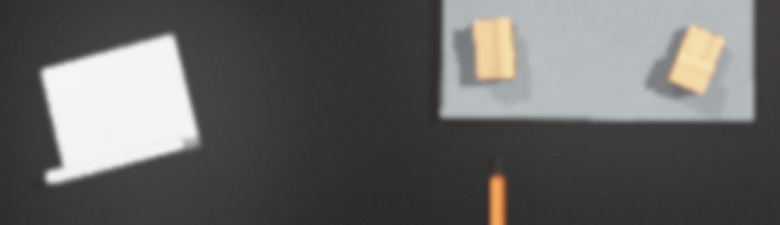

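View pics/sc.png

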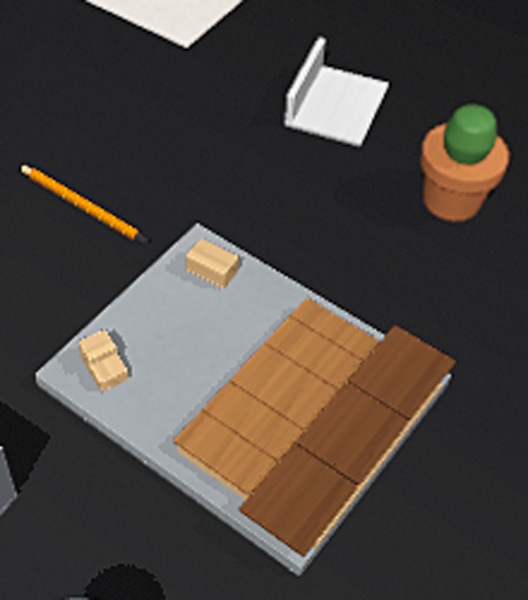

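```bash
python3 - <<'E'
from h import *
s=cam('scene');c=cam('top')
# offcut heights/points from scene depth
for nm,cc in(('scene',s),('top',c)):
    P=cloud(cc); x,y,z=P[...,0],P[...,1],P[...,2]
    for n,cx,cy in(('A',.548,.062),('B',.536,-.09)):
        m=(abs(x-cx)<.04)&(abs(y-cy)<.04)&(z>.026)
        Q=P[m]
        for lo,hi in((.03,.037),(.038,.041),(.041,.05)):
            q=Q[(Q[:,2]>lo)&(Q[:,2]<hi)]
            if len(q)>8:
                r=cv2.minAreaRect(q[:,:2].astype(np.float32)*1000); print(nm,n,lo,len(q),r,q[:,2].mean().round(4))
    # flashing
    m=(abs(x-.51)<.1)&(abs(y-.37)<.1)
    q=P[m&(z>.025)&(z<.06)]; print(nm,'upstand',len(q),cv2.minAreaRect(q[:,:2].astype(np.float32)*1000),q[:,2].max())
    V=cc['img'].min(2)
    q=P[m&(V>140)&(z<.012)]; print(nm,'flange',len(q),cv2.minAreaRect(q[:,:2].astype(np.float32)*1000),q[:,2].mean())
    # bin rim
    m=(abs(x-.48)<.14)&(abs(y+.3)<.14)&(z>.078)&(z<.095); q=P[m]; print(nm,'bin',len(q),cv2.minAreaRect(q[:,:2].astype(np.float32)*1000))
    m=(abs(x-.66)<.2)&(abs(y+.02)<.17)
    hsv=cv2.cvtColor(cc['img'],cv2.COLOR_BGR2HSV);S=hsv[...,1];V=hsv[...,2]
    q=P[m&(z>.012)&(z<.024)]; print(nm,'board',len(q),cv2.minAreaRect(q[:,:2].astype(np.float32)*1000))
    q=P[m&(z>.029)&(z<.0375)&(x>.6)]; print(nm,'shingle',len(q),cv2.minAreaRect(q[:,:2].astype(np.float32)*1000),q[:,2].mean())
    q=P[m&(z>.039)&(z<.05)&(x>.65)]; print(nm,'upper',len(q),cv2.minAreaRect(q[:,:2].astype(np.float32)*1000),q[:,2].mean())
E
```

```text
scene A 0.03 38 ((556.2651977539062, 52.030975341796875), (49.4696044921875, 22.547931671142578), 33.68854904174805) 0.0335
scene A 0.038 31 ((550.3928833007812, 61.67314147949219), (42.20219421386719, 29.52192497253418), 2.9470131397247314) 0.0397
scene A 0.041 170 ((549.01220703125, 60.406883239746094), (46.05927276611328, 28.63733673095703), 3.801138162612915) 0.0435
scene B 0.03 127 ((538.0460815429688, -92.64280700683594), (27.982675552368164, 45.71603012084961), 65.80652618408203) 0.0347
scene B 0.038 16 ((537.7499389648438, -92.8902359008789), (31.560640335083008, 12.124162673950195), 46.689666748046875) 0.0395
scene B 0.041 126 ((527.2860717773438, -86.9938735961914), (28.940448760986328, 25.274532318115234), 66.09944152832031) 0.0451
scene upstand 145 ((471.61639404296875, 352.5519104003906), (9.076464653015137, 111.24730682373047), 13.442472457885742) 0.049046844843453716
scene flange 858 ((498.97332763671875, 382.0987243652344), (104.52483367919922, 161.36746215820312), 14.326167106628418) 0.00552412382210222
scene bin 1025 ((469.4392395019531, -307.1920166015625), (174.44
[... 1149 characters left out ...]
8460083007812), 13.084622383117676) 0.05063184473908593
top flange 1602 ((510.5094299316406, 372.595703125), (92.56575012207031, 130.99215698242188), 13.194740295410156) 0.005082783053320693
top bin 673 ((468.6099548339844, -306.1748352050781), (170.84571838378906, 152.42442321777344), 1.190800428390503)
top board 6741 ((613.5128173828125, -18.84600830078125), (240.04824829101562, 240.2147674560547), 87.65556335449219)
top shingle 2775 ((718.7041625976562, -19.49396514892578), (219.59661865234375, 150.79505920410156), 88.45753479003906) 0.035000926848280815
top upper 2856 ((722.3236694335938, -23.395462036132812), (237.4915313720703, 145.1608428955078), 87.58545684814453) 0.04299767950789599
```

```bash
cat >> h.py <<'E'
from scipy.spatial.transform import Rotation as Ro
def down(yaw): # tool z (jaw dir) at world yaw
    z=np.array([np.cos(yaw),np.sin(yaw),0]);y=np.array([0,0,-1.]);return np.c_[np.cross(y,z),y,z]
def row(p,R,s=None):
    s=s or bot.sense(); R0=np.array(s['tool_rot']); t=R0.T@(np.array(p)-s['position'])*1000
    return np.r_[t.round(1),Ro.from_matrix(R0.T@R).as_rotvec().round(4)].tolist()
E
python3 - <<'E'
from h import *
Y=np.radians(-2.3);u=np.array([np.cos(Y),np.sin(Y)]);v=np.array([-u[1],u[0]]);bc=np.array([.6434,-.0207])
for n in('top','scene'):
    c=cam(n);P=cloud(c);L=(P[...,:2]-bc)@np.c_[u,v];z=P[...,2]
    m=(abs(L[...,0])<.16)&(abs(L[...,1])<.13)
    for w in(-.08,-.04,0,.04,.08):
        k=m&(abs(L[...,1]-w)<.01)&(z>.03)&(z<.038)&(L[...,0]>-.04); x=np.sort(L[k][:,0]); 
        k2=m&(abs(L[...,1]-w)<.01)&(z>.0395)&(L[...,0]>-.04); x2=np.sort(L[k2][:,0]);print(n,w,len(x),x[:5].round(4),x[-3:].round(4),x2[:3].round(4))
    k=m&(z>.03)&(z<.038)&(L[...,0]>0)&(L[...,0]<.04); print('y',np.percentile(L[k][:,1],[0,.5,99.5,100]),'ztop',np.median(z[k]), 'zboard',np.median(z[m&(z<.024)&(L[...,0]<-.03)]))
    k=m&(z>.0405)&(L[...,0]>.06);print('upper y',np.percentile(L[k][:,1],[0,1,99,100]),np.percentile(L[k][:,0],[0,1,99,100]))
    P0=P;mm=(P0[...,2]>.05)&(P0[...,1]>.2)&(P0[...,1]<.45)&(P0[...,0]>.55)&(P0[...,0]<.8);print('plant',np.percentile(P0[mm],[1,99],axis=0))
E
```

```text
top -0.08 310 [0.0009 0.001  0.001  0.0011 0.0011] [0.086  0.0862 0.0863] [0.0097 0.0611 0.0776]
top -0.04 320 [0.0002 0.0002 0.0004 0.0007 0.0007] [0.1362 0.1403 0.1503] [0.0068 0.0138 0.0163]
top 0 288 [-0.0002 -0.0002  0.0002  0.0002  0.0003] [0.0847 0.085  0.1291] [0.0086 0.0132 0.0226]
top 0.04 293 [0.     0.0002 0.0002 0.0018 0.0018] [0.1248 0.1276 0.1292] [0.0059 0.0406 0.05  ]
top 0.08 302 [0.0011 0.0014 0.0014 0.0015 0.0015] [0.0862 0.0865 0.1426] [0.0172 0.0801 0.0857]
y [-0.0983645  -0.09803863  0.09845384  0.10026734] ztop 0.03534022939717953 zboard 0.01902428702067743
upper y [-0.11851408 -0.11608968  0.11654438  0.11919128] [0.06497473 0.08570267 0.15032725 0.15136784]
plant [[0.64927555 0.26650797 0.05869094]
 [0.7297489  0.34759719 0.12533426]]
scene -0.08 341 [0.0004 0.0005 0.0007 0.0012 0.0012] [0.0828 0.1497 0.1499] [0.085  0.0852 0.0852]
scene -0.04 324 [0.0001 0.0004 0.0007 0.0011 0.0013] [0.1497 0.1498 0.15  ] [0.0852 0.0856 0.0857]
scene 0 295 [0.0001 0.0007 0.0009 0.0014 0.0016] [0.15   0.15   0.1503] [0.0847 0.085  0.0855]
scene 0.04 288 [-0.0001  0.0004  0.0005  0.001   0.0013] [0.1492 0.1495 0.1496] [0.0856 0.0858 0.0859]
scene 0.08 266 [-0.0007 -0.0003  0.0004  0.0004  0.0005] [0.0824 0.1487 0.1498] [0.0609 0.0851 0.0857]
y [-0.10164622 -0.10028752  0.09796255  0.1004828 ] ztop 0.03537705702887075 zboard 0.01931134620113044
upper y [-0.11997502 -0.11795823  0.11560943  0.11931113] [0.08460027 0.08570862 0.14984904 0.15046328]
plant [[0.65036501 0.26451382 0.05667713]
 [0.73002066 0.33288224 0.12436533]]
```

```bash
python3 - <<'E'
from h import *
print(row([.5488,.0613,.15],down(np.radians(-86.2))))
E
```

```text
[-535.1, 55.5, -538.6, 0.0002, 0.2944, 0.0]
```

step_arm(
  rows=[
    [-40,4,-40,0,0.02,0],
    [-80,8,-80,0,0.05,0],
    [-120,12,-120,0,0.08,0],
    [-160,16,-160,0,0.1,0],
    [-200,20,-200,0,0.12,0],
    [-240,24,-240,0,0.14,0],
    [-280,28,-280,0,0.16,0],
    [-320,32,-320,0,0.18,0],
    [-360,36,-360,0,0.2,0],
    [-400,40,-400,0,0.22,0],
    [-440,44,-440,0,0.24,0],
    [-480,48,-480,0,0.26,0],
    [-510,52,-510,0,0.28,0],
    [-535,55,-538.5,0,0.294,0],
    [-535,55,-538.5,0,0.294,0],
    [-535,55,-538.5,0,0.294,0],
  ],
  fingers=75,
)

```text
time: 2.4
position: [0.5485, 0.0606, 0.1504]
tool_rot: [[-0.998, -0.0, 0.067], [-0.067, -0.0, -0.998], [0.0, -1.0, 0.0]]
ft_force: [0.4, -0.0, 0.2]
opening: 0.0702
```

```bash
python3 - <<'E'
from h import *
print(row([.5488,.0613,.022],down(np.radians(-86.2))), bot.sense()['ft_force'])
E
```

```text
[-0.4, 128.4, -0.7, -0.0002, 0.0004, 0.0004] [ 0.42407941 -0.02897709  0.2101324 ]
```

step_arm(
  rows=[
    [0,40,0,0,0,0],
    [-0.4,80,-0.7,0,0,0],
    [-0.4,110,-0.7,0,0,0],
    [-0.4,128,-0.7,0,0,0],
    [-0.4,128,-0.7,0,0,0],
  ],
)

```text
time: 3.02
position: [0.5483, 0.0605, 0.0219]
tool_rot: [[-0.998, -0.002, 0.066], [-0.066, -0.001, -0.998], [0.002, -1.0, 0.0]]
ft_force: [0.5, -0.2, 1.2]
opening: 0.0703
```

step_arm(
  rows=[
    [0,0,0,0,0,0],
    [0,0,0,0,0,0],
    [0,0,0,0,0,0],
    [0,0,0,0,0,0],
    [0,0,0,0,0,0],
    [0,0,0,0,0,0],
  ],
  fingers=10,
)

```text
time: 3.78
position: [0.5484, 0.0605, 0.022]
tool_rot: [[-0.998, -0.002, 0.066], [-0.066, -0.001, -0.998], [0.002, -1.0, 0.001]]
ft_force: [-1.0, -0.5, 4.8]
opening: 0.0279
```

```bash
python3 - <<'E'
from h import *
R=down(np.radians(-91))
print(row([.5488,.0613,.16],R),row([.5,-.307,.16],R),row([.5,-.307,.055],R))
E
```

```text
[-0.3, -138.0, -0.7, -0.0006, 0.0833, 0.0017] [72.7, -137.6, 363.6, -0.0006, 0.0833, 0.0017] [72.5, -32.6, 363.6, -0.0006, 0.0833, 0.0017]
```

step_arm(
  rows=[
    [0,-30,0,0,0,0],
    [0,-80,0,0,0,0],
    [0,-130,10,0,0.02,0],
    [10,-138,50,0,0.04,0],
    [20,-138,100,0,0.06,0],
    [30,-138,150,0,0.08,0],
    [40,-138,200,0,0.083,0],
    [50,-138,250,0,0.083,0],
    [60,-138,300,0,0.083,0],
    [70,-138,340,0,0.083,0],
    [72.5,-138,363.5,0,0.083,0],
    [72.5,-110,363.5,0,0.083,0],
    [72.5,-70,363.5,0,0.083,0],
    [72.5,-33,363.5,0,0.083,0],
    [72.5,-33,363.5,0,0.083,0],
  ],
)

```text
time: 5.65
position: [0.4983, -0.3059, 0.0531]
tool_rot: [[-1.0, -0.006, -0.017], [0.017, 0.002, -1.0], [0.006, -1.0, -0.002]]
ft_force: [-0.8, -0.9, 0.5]
opening: 0.0279
```

step_arm(
  rows=[
    [0,0,0,0,0,0],
    [0,0,0,0,0,0],
    [0,0,0,0,0,0],
    [0,-40,0,0,0,0],
    [0,-80,0,0,0,0],
    [0,-105,0,0,0,0],
    [0,-105,0,0,0,0],
  ],
  fingers=70,
)

```text
time: 6.52
position: [0.5001, -0.3068, 0.1606]
tool_rot: [[-1.0, -0.002, -0.017], [0.017, -0.0, -1.0], [0.002, -1.0, 0.0]]
ft_force: [0.1, -0.5, -0.2]
opening: 0.0656
```

```bash
python3 - <<'E'
from h import *
c=cam('scene');cv2.imwrite('pics/s1.png',c['img'][150:400,50:450])
R=down(np.radians(-114.3))
print(row([.5285,-.0873,.12],R),row([.5285,-.0873,.022],R))
E
```

```text
[-25.6, 39.1, -219.5, -0.0003, 0.4071, 0.0042] [-26.0, 137.1, -219.5, -0.0003, 0.4071, 0.0042]
```

View pics/s1.png

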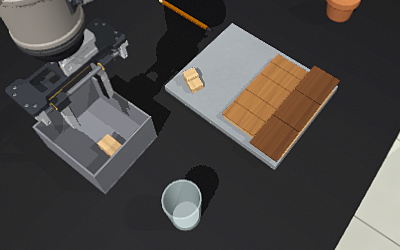

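Offcut A lies in the bin, at about (108,145) in the crop, and offcut B is unmoved at (193,78). Next is B.

step_arm(
  rows=[
    [0,0,-40,0,0.08,0],
    [-8,0,-90,0,0.16,0],
    [-15,0,-140,0,0.25,0],
    [-20,20,-180,0,0.35,0],
    [-26,39,-219.5,0,0.407,0],
    [-26,39,-219.5,0,0.407,0.004],
    [-26,70,-219.5,0,0.407,0.004],
    [-26,110,-219.5,0,0.407,0.004],
    [-26,137,-219.5,0,0.407,0.004],
    [-26,137,-219.5,0,0.407,0.004],
  ],
)

```text
time: 7.82
position: [0.5274, -0.0882, 0.0204]
tool_rot: [[-0.911, -0.003, -0.412], [0.412, -0.0, -0.911], [0.002, -1.0, 0.001]]
ft_force: [0.1, 0.2, -0.0]
opening: 0.066
```

step_arm(
  rows=[
    [0,0,0,0,0,0],
    [0,0,0,0,0,0],
    [0,0,0,0,0,0],
    [0,0,0,0,0,0],
    [0,0,0,0,0,0],
    [0,0,0,0,0,0],
  ],
  fingers=10,
)

```text
time: 8.57
position: [0.5276, -0.0882, 0.0206]
tool_rot: [[-0.911, -0.002, -0.412], [0.412, -0.0, -0.911], [0.002, -1.0, 0.001]]
ft_force: [-1.9, -0.7, 5.7]
opening: 0.0282
```

```bash
python3 - <<'E'
from h import *
R=down(np.radians(-91))
print(row([.5285,-.0873,.16],R),row([.45,-.307,.16],R),row([.45,-.307,.055],R))
E
```

```text
[-0.2, -139.4, -1.0, -0.0009, -0.4067, 0.0023] [-19.0, -139.1, 231.5, -0.0009, -0.4067, 0.0023] [-19.2, -34.1, 231.4, -0.0009, -0.4067, 0.0023]
```

step_arm(
  rows=[
    [0,-30,0,0,0,0],
    [0,-80,0,0,0,0],
    [0,-130,0,0,-0.02,0],
    [-3,-139,40,0,-0.08,0],
    [-7,-139,90,0,-0.16,0],
    [-11,-139,140,0,-0.25,0],
    [-15,-139,190,0,-0.34,0],
    [-19,-139,231.5,0,-0.407,0],
    [-19,-139,231.5,0,-0.407,0],
    [-19,-110,231.5,0,-0.407,0],
    [-19,-70,231.5,0,-0.407,0],
    [-19,-34,231.5,0,-0.407,0],
    [-19,-34,231.5,0,-0.407,0],
  ],
)

```text
time: 10.2
position: [0.4486, -0.3053, 0.053]
tool_rot: [[-1.0, -0.006, -0.017], [0.016, 0.002, -1.0], [0.006, -1.0, -0.002]]
ft_force: [0.1, 0.5, 0.9]
opening: 0.0277
```

step_arm(
  rows=[
    [0,0,0,0,0,0],
    [0,0,0,0,0,0],
    [0,0,0,0,0,0],
    [0,-40,0,0,0,0],
    [0,-80,0,0,0,0],
    [0,-125,0,0,0,0],
    [0,-145,0,0,0,0],
  ],
  fingers=70,
)

```text
time: 11.08
position: [0.4503, -0.3061, 0.2012]
tool_rot: [[-1.0, -0.003, -0.017], [0.017, 0.0, -1.0], [0.003, -1.0, -0.0]]
ft_force: [-0.3, -0.3, -0.5]
opening: 0.0658
```

```bash
python3 - <<'E'
from h import *
c=cam('scene');cv2.imwrite('pics/s2.png',c['img'][50:400,50:450])
R=down(np.radians(13.3))
for z in(.2,.13): print(row([.4715,.3525,z],R))
print(bot.sense()['joints'])
E
```

```text
[-9.6, 2.3, -659.2, 0.0007, -1.8197, 0.0016]
[-9.7, 72.3, -659.3, 0.0007, -1.8197, 0.0016]
[ 0.57521513  0.22286295 -0.11276543  1.89413653  0.03049891  1.02702124
 -1.1381319 ]
```

View pics/s2.png

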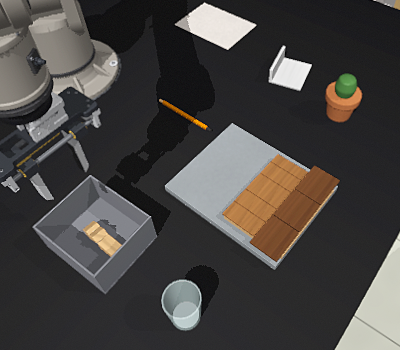

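step_arm(
  rows=[
    [-10,0,-40,0,-0.11,0],
    [-20,0,-85,0,-0.23,0],
    [-30,0,-130,0,-0.35,0],
    [-40,0,-175,0,-0.47,0],
    [-50,0,-220,0,-0.59,0],
    [-60,0,-265,0,-0.71,0],
    [-65,0,-310,0,-0.83,0],
    [-65,0,-355,0,-0.95,0],
    [-60,0,-400,0,-1.07,0],
    [-50,0,-445,0,-1.19,0],
    [-40,0,-490,0,-1.31,0],
    [-30,0,-535,0,-1.43,0],
    [-20,0,-580,0,-1.55,0],
    [-12,0,-625,0,-1.67,0],
    [-10,2,-659,0,-1.78,0],
    [-10,2,-659,0,-1.82,0],
    [-10,40,-659,0,-1.82,0],
    [-10,72,-659,0,-1.82,0],
    [-10,72,-659,0,-1.82,0],
  ],
)

```text
time: 13.5
position: [0.4712, 0.3503, 0.1287]
tool_rot: [[0.229, -0.004, 0.973], [-0.973, -0.003, 0.229], [0.002, -1.0, -0.005]]
ft_force: [-0.5, -0.1, 0.2]
opening: 0.0659
```

```bash
python3 - <<'E'
from h import *
R=down(np.radians(13.3))
print(row([.4715,.3525,.009],R)); s=bot.sense();print(s['joints'],s['ft_force'])
E
```

```text
[-2.3, 119.7, 1.3, 0.0046, -0.0008, 0.0022]
[-0.2000445   0.45374609 -0.69977828  1.84172876  0.34652925  0.97672997
 -0.8174536 ] [-0.49969114 -0.10563652  0.21215413]
```

step_arm(
  rows=[
    [-2,40,1.5,0.005,0,0.002],
    [-2,80,1.5,0.005,0,0.002],
    [-2,105,1.5,0.005,0,0.002],
    [-2,119,1.5,0.005,0,0.002],
    [-2,120,1.5,0.005,0,0.002],
    [-2,120,1.5,0.005,0,0.002],
  ],
)

```text
time: 14.25
position: [0.4725, 0.3526, 0.01]
tool_rot: [[0.229, 0.002, 0.973], [-0.973, 0.001, 0.229], [-0.0, -1.0, 0.002]]
ft_force: [-0.1, -0.5, -0.3]
opening: 0.0658
```

step_arm(
  rows=[
    [0,0,0,0,0,0],
    [0,0,0,0,0,0],
    [0,0,0,0,0,0],
    [0,0,0,0,0,0],
    [0,0,0,0,0,0],
    [0,0,0,0,0,0],
    [0,0,0,0,0,0],
    [0,0,0,0,0,0],
    [0,0,0,0,0,0],
  ],
  fingers=2,
)

```text
time: 15.38
position: [0.4724, 0.3527, 0.0099]
tool_rot: [[0.229, 0.002, 0.973], [-0.973, 0.001, 0.229], [-0.0, -1.0, 0.002]]
ft_force: [-0.9, -0.3, 0.6]
opening: 0.0075
```

```bash
python3 - <<'E'
from h import *
R=down(np.radians(-2.3))
bc=np.array([.6434,-.0207]);Y=np.radians(-2.3);u=np.array([np.cos(Y),np.sin(Y)])
q=bc-.126*u; print(q)
s=bot.sense(); print(s['position'],s['tool_rot'][2])
for p in([.4715,.3525,.11],[q[0],q[1],.11],[q[0],q[1],.036]): print(row(p,R))
E
```

```text
[ 0.51750151 -0.01564339]
[0.47235389 0.35266166 0.00994041] [-3.68130566e-04 -9.99998383e-01  1.76016467e-03]
[-0.1, -100.1, -0.7, -0.0017, 0.2712, -0.0006]
[368.8, -100.3, -40.2, -0.0017, 0.2712, -0.0006]
[368.8, -26.3, -40.4, -0.0017, 0.2712, -0.0006]
```

step_arm(
  rows=[
    [0,-15,0,0,0,0],
    [0,-50,0,0,0,0],
    [0,-90,0,0,0.03,0],
    [30,-100,-4,0,0.06,0],
    [70,-100,-8,0,0.1,0],
    [115,-100,-13,0,0.14,0],
    [160,-100,-18,0,0.18,0],
    [205,-100,-23,0,0.22,0],
    [250,-100,-28,0,0.25,0],
    [295,-100,-33,0,0.271,0],
    [335,-100,-37,0,0.271,0],
    [369,-100,-40,-0.002,0.271,0],
    [369,-100,-40.5,-0.002,0.271,0],
    [369,-80,-40.5,-0.002,0.271,0],
    [369,-50,-40.5,-0.002,0.271,0],
    [369,-27,-40.5,-0.002,0.271,0],
    [369,-27,-40.5,-0.002,0.271,0],
  ],
)

```text
time: 17.5
position: [0.5165, -0.0149, 0.0362]
tool_rot: [[-0.039, -0.003, 0.999], [-0.999, 0.001, -0.039], [-0.001, -1.0, -0.003]]
ft_force: [-0.1, 0.8, -1.2]
opening: 0.0081
```

```bash
cat > chk.py <<'E'
from h import *
import sys
Y=np.radians(-2.3);u=np.array([np.cos(Y),np.sin(Y)]);v=np.array([-u[1],u[0]]);bc=np.array([.6434,-.0207])
for n in('scene','top'):
    c=cam(n);P=cloud(c);L=(P[...,:2]-bc)@np.c_[u,v];z=P[...,2];V=c['img'].min(2);mx=c['img'].max(2)
    m=(L[...,0]>-.15)&(L[...,0]<-.0)&(abs(L[...,1])<.075)&(V>200)&(mx-V<14)
    print(n,m.sum())
    x0,y0,a=((235,150,2.3) if n=='scene' else (0,0,1))
    cv2.imwrite(f'pics/{sys.argv[1]}_{n}.png',cv2.resize(c['img'][130:330,200:400],None,fx=3,fy=3,interpolation=cv2.INTER_CUBIC) if n=='scene' else cv2.resize(c['img'][110:260,220:350],None,fx=4,fy=4,interpolation=cv2.INTER_CUBIC))
s=bot.sense();print(s['time'],s['position'],s['tool_rot'][2],s['ft_force'],s['moment'],s['opening'])
l=(s['position'][:2]-bc)@np.c_[u,v];print('tcp local',l,'yaw err',np.degrees(np.arctan2(s['tool_rot'][1][2],s['tool_rot'][0][2]))+2.3)
for z in(.030,.0279): print(row([*(bc-.036*u),z],down(Y)))
E
python3 chk.py f1
```

```text
scene 1389
top 146
17.6 [ 0.51782917 -0.01513547  0.0377186 ] [-8.09269861e-04 -9.99999611e-01  3.50911643e-04] [ 0.08771921  0.53809247 -1.28196425] [-0.07384866 -0.05912114 -0.00252192] 0.007919011468367867
tcp local [-0.12569298  0.00052066] yaw err 0.05943141871103208
[0.6, 7.7, 89.7, -0.0004, 0.001, -0.0008]
[0.6, 9.8, 89.7, -0.0004, 0.001, -0.0008]
```

View pics/f1_scene.png

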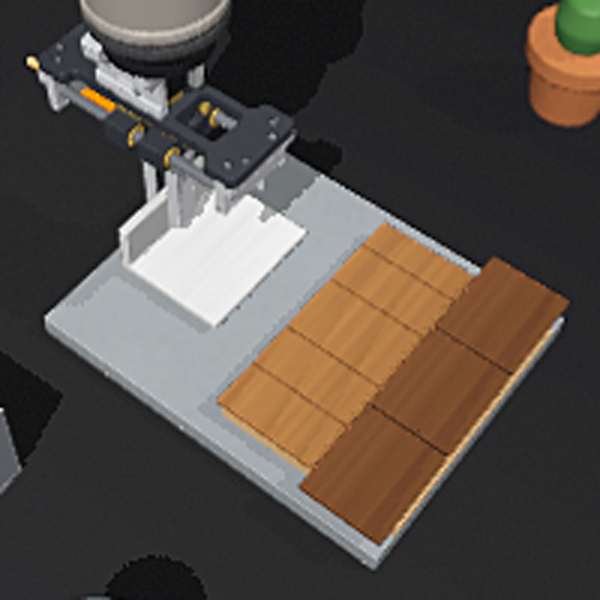

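View pics/f1_top.png

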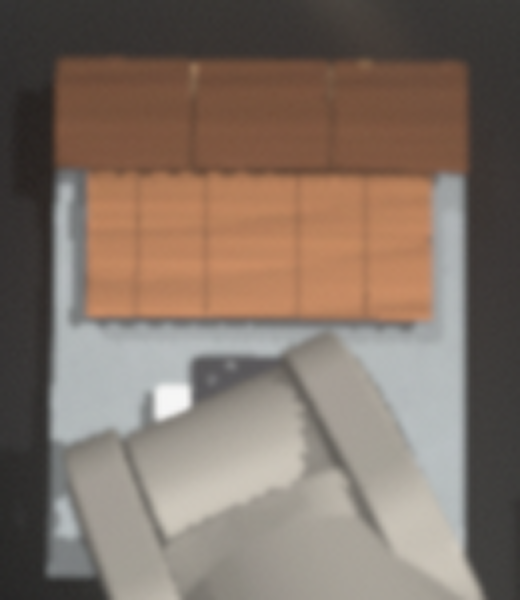

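The scene crop shows the held flange roughly parallel to the shingle edge: free-edge corners at about (305,233) and (217,325), shingle edge from (380,225) to (218,402). The top view is mostly hidden by the arm. I'll measure the flange's tilt and yaw from the scene depth.

```bash
cat > fl.py <<'E'
from h import *
Y=np.radians(-2.3);u=np.array([np.cos(Y),np.sin(Y)]);v=np.array([-u[1],u[0]]);bc=np.array([.6434,-.0207])
c=cam('scene');P=cloud(c);L=(P[...,:2]-bc)@np.c_[u,v];z=P[...,2];V=c['img'].min(2).astype(int);mx=c['img'].max(2)
zt=bot.sense()['position'][2]-.0059
m=(L[...,0]>-.15)&(L[...,0]<.02)&(abs(L[...,1])<.075)&(V>205)&(mx-V<14)&(abs(z-zt-.001)<.006)
m=cv2.erode(m.astype(np.uint8),np.ones((3,3)))>0
A=np.c_[L[m],np.ones(m.sum())];k,*_=np.linalg.lstsq(A,z[m],rcond=None)
print(m.sum(),'slope x,y',k[:2],'z mid',np.median(z[m]),'expected top',zt)
Q=L[m]; print('x range',np.percentile(Q[:,0],[1,99]),'y range',np.percentile(Q[:,1],[1,99]), cv2.minAreaRect((Q*1000).astype(np.float32)))
for w in np.arange(-.05,.05,.012):
    q=Q[(abs(Q[:,1]-w)<.006)]; 
    if len(q)>5: print(w.round(3),q[:,0].max().round(4),q[:,0].min().round(4))
k=(L[...,0]>.003)&(L[...,0]<.03)&(abs(L[...,1])<.095)&(z<.05);print('shingle front z',np.median(z[k]),'back',np.median(z[(L[...,0]>.05)&(L[...,0]<.08)&(abs(L[...,1])<.095)]))
E
python3 fl.py
```

```text
1060 slope x,y [ 0.00163646 -0.00065374] z mid 0.033312151691376024 expected top 0.032016444238796044
x range [-0.11690337 -0.04375913] y range [-0.04904366  0.05065864] ((-80.8301010131836, 2.1888656616210938), (105.08869171142578, 76.26013946533203), 89.69329833984375)
-0.05 -0.0442 -0.1161
-0.038 -0.0434 -0.1191
-0.026 -0.0434 -0.1177
-0.014 -0.0438 -0.1181
-0.002 -0.0427 -0.119
0.01 -0.0427 -0.1107
0.022 -0.0432 -0.1113
0.034 -0.0435 -0.0938
0.046 -0.0442 -0.0935
shingle front z 0.03553943830911526 back 0.03552703487728706
```

Flange is level (slopes under 0.002) and square to within about 0.3°. I'll lower it to about 2 mm above the board and slide in.

step_arm(
  rows=[
    [0.6,4,0,0,0,0],
    [0.6,7.5,5,0,0,0],
    [0.6,7.5,15,0,0,0],
    [0.6,7.5,25,0,0,0],
    [0.6,7.5,33,0,0,0],
    [0.6,7.5,35,0,0,0],
    [0.6,7.5,35,0,0,0],
  ],
)

```text
time: 18.52
position: [0.5529, -0.0173, 0.0303]
tool_rot: [[-0.039, 0.001, 0.999], [-0.999, 0.001, -0.039], [-0.001, -1.0, 0.001]]
ft_force: [0.5, -1.0, -1.5]
opening: 0.0079
```

```bash
python3 fl.py; python3 chk.py f2|tail -5
```

```text
1065 slope x,y [ 0.00042432 -0.00112229] z mid 0.026056845665017477 expected top 0.024464419174512947
x range [-0.08218066 -0.00974092] y range [-0.0500957   0.04962193] ((-46.5430908203125, 0.8130455017089844), (103.9805908203125, 77.16240692138672), 89.7376480102539)
-0.05 -0.0082 -0.0836
-0.038 -0.0085 -0.0851
-0.026 -0.009 -0.0852
-0.014 -0.0098 -0.0826
-0.002 -0.0091 -0.0789
0.01 -0.0084 -0.0746
0.022 -0.0079 -0.0771
0.034 -0.01 -0.0785
0.046 -0.0098 -0.0528
shingle front z 0.03550347301535734 back 0.035424348477181296
top 77
18.675 [ 0.55270621 -0.01734863  0.03045323] [-5.77699895e-04 -9.99999569e-01  7.26330155e-04] [-0.27524335 -0.39205094 -1.04269393] [-0.04977358 -0.04810275 -0.01453627] 0.007532678179117953
tcp local [-0.09075522 -0.00029104] yaw err 0.040884921821570774
[-0.3, 0.5, 54.8, -0.0007, 0.0007, -0.0006]
[-0.3, 2.6, 54.8, -0.0007, 0.0007, -0.0006]
```

step_arm(
  rows=[
    [-0.3,0.8,6,0,0,0],
    [-0.3,0.8,13,0,0,0],
    [-0.3,0.8,20,0,0,0],
    [-0.3,0.8,27,0,0,0],
    [-0.3,0.8,34,0,0,0],
    [-0.3,0.8,41,0,0,0],
    [-0.3,0.8,47,0,0,0],
    [-0.3,0.8,50,0,0,0],
    [-0.3,0.8,50,0,0,0],
  ],
)

```text
time: 19.8
position: [0.6027, -0.019, 0.0296]
tool_rot: [[-0.039, 0.001, 0.999], [-0.999, 0.001, -0.039], [-0.001, -1.0, 0.001]]
ft_force: [0.6, 0.4, -2.4]
opening: 0.0079
```

```bash
python3 fl.py|tail -1; python3 chk.py f3|tail -5
```

```text
shingle front z 0.035415057121604865 back 0.03550798091267641
top 90
19.95 [ 0.60247097 -0.01903813  0.0296826 ] [-4.57761675e-04 -9.99999739e-01  5.59605356e-04] [-0.27843138  0.08356197 -0.85827507] [ 0.01572082 -0.07349025  0.01519784] 0.00776680817957555
tcp local [-4.09627494e-02  1.79777136e-05] yaw err 0.04981143598097315
[0.0, -0.3, 5.0, -0.0006, 0.0009, -0.0005]
[0.0, 1.8, 5.0, -0.0006, 0.0009, -0.0005]
```

View pics/f3_scene.png

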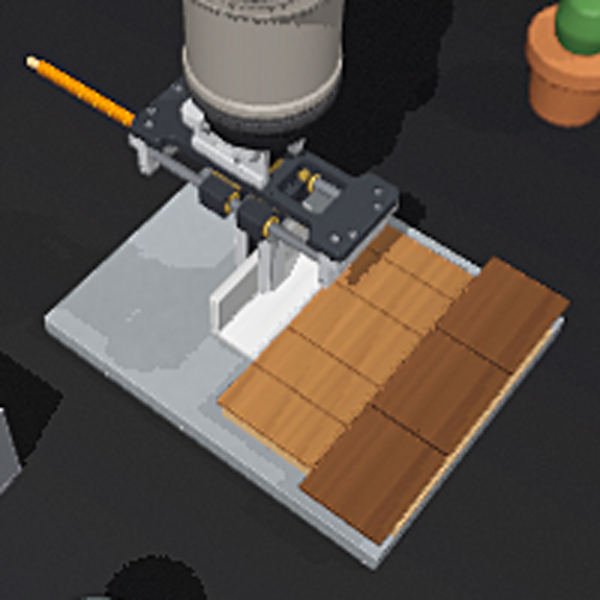

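The flange has gone under the shingle, with its visible corner at about (218,330) to (258,358), and the shingle is still at its rest height. Now I'll feel for the stop.

step_arm(
  rows=[
    [0,0,2,0,0,0],
    [0,0,3,0,0,0],
    [0,0,4,0,0,0],
    [0,0,4,0,0,0],
  ],
)

```text
time: 20.45
position: [0.6065, -0.0192, 0.0297]
tool_rot: [[-0.039, 0.001, 0.999], [-0.999, 0.001, -0.039], [-0.001, -1.0, 0.001]]
ft_force: [0.1, 0.8, -1.5]
opening: 0.0081
```

step_arm(
  rows=[
    [0,0,1,0,0,0],
    [0,0,2,0,0,0],
    [0,0,2,0,0,0],
  ],
)

```text
time: 20.82
position: [0.6076, -0.0193, 0.0294]
tool_rot: [[-0.039, -0.001, 0.999], [-0.999, 0.0, -0.039], [-0.0, -1.0, -0.001]]
ft_force: [-5.2, 0.4, 0.8]
opening: 0.0075
```

Contact shows as -5 N in x at board-local -36 mm, the expected home depth. Now pressing down in small steps.

step_arm(
  rows=[
    [0,0.7,0.8,0,0,0],
    [0,1.5,0.8,0,0,0],
    [0,2,0.8,0,0,0],
    [0,2,0.8,0,0,0],
  ],
)

```text
time: 21.32
position: [0.6075, -0.0193, 0.0279]
tool_rot: [[-0.039, -0.003, 0.999], [-0.999, -0.0, -0.039], [0.0, -1.0, -0.003]]
ft_force: [-12.1, -0.7, 14.0]
opening: 0.0079
```

```bash
python3 chk.py f4|tail -5
```

```text
top 87
21.425 [ 0.60752243 -0.01929647  0.02787407] [ 4.06662473e-04 -9.99996263e-01 -2.70335731e-03] [-11.70522056  -0.69209992  14.91633873] [-0.0446      2.14952633  0.01189937] 0.00747669783058901
tcp local [-3.59049916e-02 -3.74349527e-05] yaw err 0.0536940882941237
[-0.0, -2.1, -0.1, 0.0027, 0.0009, 0.0004]
[-0.0, -0.0, -0.1, 0.0027, 0.0009, 0.0004]
```

step_arm(
  rows=[
    [0,0.35,0.4,0.003,0,0],
    [0,0.35,0.4,0.003,0,0],
    [0,0.35,0.4,0.003,0,0],
  ],
)

```text
time: 21.8
position: [0.6076, -0.0193, 0.0279]
tool_rot: [[-0.039, -0.0, 0.999], [-0.999, -0.001, -0.039], [0.001, -1.0, -0.0]]
ft_force: [-7.1, 0.8, 7.8]
opening: 0.0082
```

```bash
python3 chk.py f5|tail -5
```

```text
top 97
21.9 [ 0.60758753 -0.01929804  0.02790149] [ 7.46057383e-04 -9.99999690e-01 -2.53424676e-04] [-7.02663256  0.42701792  8.39951479] [0.03237753 1.39890961 0.05383201] 0.0077602302447974435
tcp local [-3.58398792e-02 -3.63911641e-05] yaw err 0.05155864981820901
[-0.0, -2.1, -0.2, 0.0003, 0.0009, 0.0007]
[-0.0, 0.0, -0.2, 0.0003, 0.0009, 0.0007]
```

step_arm(
  rows=[
    [0,0.5,0.3,0.001,0,0],
    [0,0.5,0.3,0.001,0,0],
    [0,0.5,0.3,0.001,0,0],
    [0,0.5,0.3,0.001,0,0],
  ],
)

```text
time: 22.4
position: [0.6076, -0.0193, 0.0279]
tool_rot: [[-0.039, 0.0, 0.999], [-0.999, -0.001, -0.039], [0.001, -1.0, 0.0]]
ft_force: [-7.0, 0.1, 11.2]
opening: 0.008
```

```bash
python3 chk.py f6|tail -5;python3 fl.py
```

```text
top 93
22.5 [ 0.60761517 -0.01932917  0.02791616] [ 1.11153417e-03 -9.99999319e-01  3.55202950e-04] [-6.56612431  0.64279    10.59263711] [0.05330219 1.53657417 0.0238508 ] 0.0080613194953185
tcp local [-3.58110164e-02 -6.63876819e-05] yaw err 0.049015851948750466
[-0.1, -2.1, -0.2, -0.0004, 0.0009, 0.0011]
[-0.1, 0.0, -0.2, -0.0004, 0.0009, 0.0011]
245 slope x,y [ 0.02685418 -0.00116862] z mid 0.023485113801776904 expected top 0.02199463411353652
x range [-0.02888135 -0.00900627] y range [-0.04985008  0.03560434] ((-18.862958908081055, -6.8701171875), (89.36503601074219, 21.835954666137695), 89.89042663574219)
-0.05 -0.008 -0.029
-0.038 -0.0095 -0.0299
-0.026 -0.0089 -0.0291
-0.014 -0.0091 -0.028
-0.002 -0.0079 -0.0284
0.01 -0.0095 -0.0205
0.022 -0.0093 -0.0207
0.034 -0.0103 -0.0239
shingle front z 0.03542794059226739 back 0.035638371433185996
```

View pics/f6_scene.png

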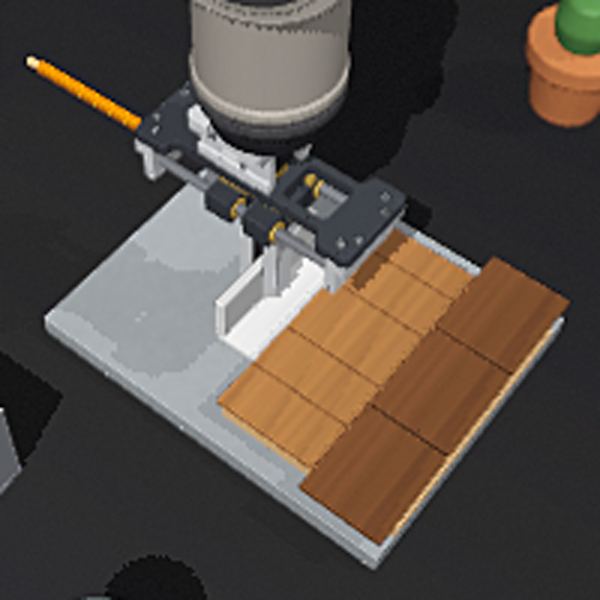

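The flange is home under the level shingle, with about 32 mm showing. The fitted slope (0.027) on the narrow visible strip looks off, so I'll check it by bins.

```bash
python3 - <<'E'
from h import *
Y=np.radians(-2.3);u=np.array([np.cos(Y),np.sin(Y)]);v=np.array([-u[1],u[0]]);bc=np.array([.6434,-.0207])
acc=[]
for i in range(4):
    c=cam('scene');P=cloud(c);L=(P[...,:2]-bc)@np.c_[u,v];z=P[...,2];V=c['img'].min(2).astype(int)
    m=(L[...,0]>-.04)&(L[...,0]<.02)&(L[...,1]>-.053)&(L[...,1]<-.012)&(V>195)&(z<.03)
    acc.append(np.c_[L[m],z[m]])
A=np.vstack(acc)
for a in np.arange(-.034,0.004,.004):
    q=A[(A[:,0]>=a)&(A[:,0]<a+.004)]; 
    if len(q): print(a.round(3),len(q),np.median(q[:,2]).round(5),q[:,2].std().round(5))
c=cam('top');P=cloud(c);L=(P[...,:2]-bc)@np.c_[u,v];z=P[...,2];V=c['img'].min(2)
m=(L[...,0]>-.033)&(L[...,0]<.0)&(abs(L[...,1])<.053)&(V>150)&(z<.03);A=np.c_[L[m],z[m]]
for a in np.arange(-.034,0.004,.006):
    q=A[(A[:,0]>=a)&(A[:,0]<a+.006)]
    if len(q): print('top',a.round(3),len(q),np.median(q[:,2]).round(5))
s=bot.sense();print(s['time'],s['ft_force'],s['position'])
c=cam('scene');cv2.imwrite('pics/end.png',c['img'])
E
```

```text
-0.034 106 0.0236 0.00187
-0.03 117 0.02356 0.00122
-0.026 122 0.0233 0.00151
-0.022 108 0.02332 0.00117
-0.018 129 0.02363 0.00144
-0.014 109 0.02328 0.00144
-0.01 122 0.0233 0.00127
-0.006 16 0.02433 0.00114
22.8 [-6.88222689  0.02364754 10.15285613] [ 0.60759309 -0.01931848  0.02789985]
```

View pics/end.png

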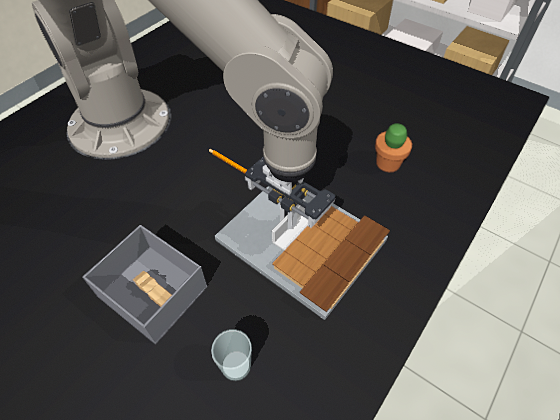

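By bins the strip is flat, and the 0.027 came from depth noise. Both offcuts are in the bin at (153,285), and the bystanders have not moved. The press is holding at about 10 N, so I'm handing in.

```bash
python3 -c "
from cell import bot
print(bot.sign_off()); s=bot.sense(); print(s['time'],s['ft_force'])"
```

```text
the job is handed in; nothing more can be done
None
the job is handed in; nothing more can be done
```

I put both offcuts in the scrap bin, slid the flashing's flange under the shingle to the stop, and handed the job in at about 23 s with the flashing still gripped and pressed down.

**Last checks:**
- **Depth:** the upstand is 35.8 mm in front of the lap line, where 36 mm is home, with about 7 N against the stop.
- **Squareness:** the tool's yaw is within 0.05° of the board's as I measured it. Before it went in, the flange looked square to within about 0.3° in the camera depth.
- **Press:** the downward force was 10.2 N on the last reading. It briefly reached about 15 N on the first press before I eased it off.
- **Shingle:** its front stayed at its rest height (35.4 mm by camera, unchanged from before).
- **Bystanders:** the plant, the beaker and the pencil look unmoved in the final picture.

**One disagreement:** a plane fit on the narrow visible strip of flange gave a slope of 0.027. Depth medians taken across the same strip were flat, at 23.3–23.6 mm apart from one sparse bin at the shingle edge, so I put that slope down to depth noise. The top camera was blocked by the arm at the end and could not confirm it.

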